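# Clear the drilling board and lock the offcut canister

## Task

Put the two short wooden offcuts from the drilling board into the open round canister, then swing its lid fully shut over the mouth, and then turn the lock collar by its ball handle until the handle stands in line with the upright steel mark on the canister. Leave the long drilled part on the board and the tape roll, glue jar and screwdriver where they are.

Things in the scene. Friction and masses are not known exactly. Their poses are not given: they have to be found in the camera images.
- canister: Grey round open canister fixed to the bench, outside diameter 150, inside 140, 100 high, floor 5 thick. Origin: centre of its underside, on the bench; z up. A steel bracket on its side carries the lid's pivot; a collar runs round it at 55 to 77 above the bench (diameter 184). 
- mouth (a point): Centre of the canister's mouth, at rim height (100 above the bench), on the canister's and the collar's vertical axis.
- lid (a joint): Angle of the swing lid about its vertical pivot (rad): 0 = shut over the mouth, against its stop; grows as the lid swings open, anticlockwise seen from above (limit 2.3). It swings level and stays where it is left; about 1 N at the knob moves it.
- lid_pivot (a point): On the lid's vertical pivot axis, 105 from the canister's axis, 105 above the bench.
- lid_knob (a point): Centre of the black upright cylindrical knob (diameter 26, 28 high, top 148 above the bench) in the middle of the lid. The lid is an aluminium disc of diameter 156, from 102 to 108 above the bench; the knob is 105 from the lid's pivot, and comes onto the canister's axis when the lid is shut.
- collar (a joint): Angle of the lock collar about the canister's vertical axis (rad): 0 = ball handle exactly in line with the locked mark; grows clockwise seen from above, so the unlocked collar reads about 0.85 to 1.5 and is locked by turning it anticlockwise. It can be turned too far, to -0.4; it stays where it is left; about 1.5 N at the ball moves it.
- ball_handle (a point): Centre of the collar's black ball handle (diameter 27), 115 from the canister's axis, 148 above the bench, on an upright steel stalk (diameter 11) that moves with the collar. A small steel claw (112 to 118 above the bench) points from the stalk to the canister's axis.
- lock_mark (a point): Top of the locked mark: a fixed upright steel fin on a bracket of the canister, 6 thick, 14 radially, its top 100 above the bench, 145 from the canister's axis, just outside the ball's path. Locked: ball and fin in one line with the canister's axis.
- drill_board: Brown wooden drilling board fixed on the bench, 180 x 240 x 18 (its x, y, z). Origin: centre of its underside.
- offcut_a: Short pale wooden offcut with one stepped end, 46 long (its x, from -23 to +23), 30 wide (its y), 28 high (16 high on the last 12 at +x). Lies on the board. Origin: centre of its underside.
- offcut_b: Short pale wooden offcut, T-shaped in profile (upside down), 42 long (its x), 34 wide (its y), 18 high with a rib 20 long (x) across the middle up to 32 high. Lies on the board. Origin: centre of its underside.
- good_part: The long drilled wooden part that stays on the board: 36 x 170 x 16 (x, y, z), three holes. Origin: centre of its underside.
- tape_roll: Roll of paper tape lying on the bench, diameter 76, 24 high. Origin: centre of its underside.
- glue_jar: White jar with black cap, diameter 60, 100 high. Origin: centre of its underside.
- screwdriver: Screwdriver with black handle lying on the bench along its x, handle to -x. Origin: its underside near the middle.
Not all that is in view belongs to the job. Leave any blue or orange look-alike of the offcut_b alone.

How it is judged:
On the way, in this order (a step that is already met when the one before it is completed fails the run):
1. both offcuts lie in the canister (horizontal distance between each of offcut_a, offcut_b and mouth below 0.07 m and height (world z) of each of offcut_a, offcut_b below 0.085 m), for 0.2 s.
2. the lid is swung shut over them, with the collar not yet turned to its mark (all of step 1 and value of joint lid below 0.06 rad), for 0.2 s.
3. with the lid shut, the collar is turned so that its ball handle is at the locked mark (value of joint lid below 0.06 rad and value of joint collar between -0.1 and 0.1 rad), for 0.2 s.
At the end, for the whole second after the job is handed in: Both offcuts are in the canister (within 70 mm of its axis, below its rim), the lid is shut (within 0.06 rad of its stop), the collar is within 0.10 rad (6 degrees) of the locked mark, and lid and collar are at rest (all of step 1 and all of step 3 and velocity of joint lid between -0.05 and 0.05 rad/s and velocity of joint collar between -0.05 and 0.05 rad/s); the robot touches nothing.
It fails at once if the drilled part is moved by more than 40 mm (distance of good_part from where it was at the start of the episode above 0.04 m).
It fails at once if the tape roll is moved by more than 40 mm (distance of tape_roll from where it was at the start of the episode above 0.04 m).
It fails at once if the glue jar is moved by more than 40 mm (distance of glue_jar from where it was at the start of the episode above 0.04 m).
It fails at once if the screwdriver is moved by more than 40 mm (distance of screwdriver from where it was at the start of the episode above 0.04 m).
It also fails if it takes over 72 s, if anything falls off the work surface, if the arm or the gripper's body presses on something with over 40 N, if the wrist force passes 120 N, or if a joint passes its speed limit or range.

## Robot

A 7-joint arm with a two-finger parallel gripper is mounted at the origin on the work surface. World frame = base frame: x ahead of the robot, y to its left, z up, the work surface at z = 0. Lengths are in m, angles in rad, forces in N, time in s.
With the tool pointing down it reaches from about 0.35 to 0.9 m from the base axis. Payload 8.1 kg.
Tool frame: the origin (TCP) lies midway between the tips of the shut fingers; the grasp point (between the pads) lies 19 mm behind it (r.pinch_z is the distance from the TCP to the grasp point, in m); z points along the fingers, y is the direction in which the jaws open and shut (so a half turn about z gives the same grasp; the last joint's range is limited). The gripper opens to 85 mm and grips with 20 to 120 N. Pads are 22 mm wide; open, the fingers measure 114 mm over their backs; the gripper's body (76 mm by 85 mm) begins 54 mm behind the grasp point. The pads swing forward as they close: fully open they stand 13 mm farther back than shut.
Start: joints at [-1.257, 0.434, 0.025, 1.573, -0.012, 1.134, -0.075], TCP at [0.253, 0.571, 0.231] pointing down, gripper open.
Joint ranges: [-2.62, 2.62], [-0.44, 2.09], [-1.27, 1.32], [0.08, 2.57], [-1.32, 4.46], [0.12, 2], [-2.74, 2.74]. Speed limits (rad/s): [2.22, 2.22, 3.01, 3.01, 3.14, 3.14, 3.14].

## Interface

Orientations are given as a rotation vector (axis times angle).
In Python, from bench import r, cams gives the robot as it stands.
- The arm moves only by the tool carry_out, never from a script. Its argument "targets" is one flat list of numbers, 7 for each row, row after row: the shift along the tool's x, y, z in m, then the turn, a rotation vector about the tool's x, y, z in rad, then the closure, from 0 (fully open) to 1 (shut). In form: [dx, dy, dz, rx, ry, rz, fingers, dx, dy, dz, rx, ry, rz, fingers, ...]. A call has exactly 8 rows; each row shifts and turns the commanded pose from where the row before left it, along the tool's axes as they then stand; what a row does not reach is not made up. A row lasts 1/10 s, in which the tool goes at most 50 mm and 8.59 degrees, less where a joint would pass 70% of its speed; a pose out of reach is approached as far as the arm can. A call with a gripper value outside its range is refused whole. The fingers move at their own pace and stop on an object; "newtons" is the grip in N (left out, the last holds). Time passes only in rows, so rows that do not move let the fingers close, or fill a call up. It gives the time, the measured TCP pose, the force and the opening at its end, in the units of the state.
- r.read_state(): the state, without advancing time (a new reading comes with each control period).
- cams.grab_frame(name): name is "scene" or "top" or "wrist"; returns (picture, depth): 420x560x3 uint8, red, green, blue; 420x560 float32, m along the optical axis (not along the pixel's ray), 0 where there is no reading.
- cams.calibration(name): a dict with "K" (3x3 intrinsics, pixels), "R" (3x3) and "t" (3): a world point X has camera coordinates R X + t. Camera axes: x right, y down, z forward; pixel columns grow to the right and rows downward; lengths in m; the calibration is good to about 2 mm. The wrist camera is an equidistant fisheye: a pixel r from the principal point sees the ray r / f radians off the axis. A picture is of the moment at which its call begins: read the wrist's pose just before it. calibration takes no time and is no camera call; for the wrist camera it gives the pose at the moment of the call.
- r.close_job(): hands the job in, once; it reports no verdict.
The state is a dict: "time": time; "joint_pos": joint angles; "qd": joint speeds; "joint_torque": joint torques, N m; "tcp_pos": TCP position; "tcp_rot": TCP orientation; "wrist_force": force on the tool from outside, world axes, zero at the start; "torque": the same for the moment, N m; "finger_gap": opening from 0.0 (shut) to 1.0 (fully open).
Only numpy, scipy, OpenCV 4.12 (cv2) and the standard library are available. Lean on these libraries where they do the work, as an engineer would, in place of code of your own. Each camera call takes 0.05 s, during which the arm holds its last target. There are 200 camera calls.

## Working session

There is one attempt and no reset: what is moved stays moved. The work goes in short steps, Python scripts to look and compute and a tool call to move; the robot and the scene stay as the last step left them, time stands still between calls to the robot, and variables do not carry over. Pictures are saved under pics/ and viewed, about 8 in all and at most 12, crops included, and the job is handed in when it is done.

Besides the shell and the picture viewer there is one more tool, called after "Call:" as a command line: name --argument value ..., lists and objects as JSON in quotes. carry_out: Moves the arm, as the interface text tells. Its arguments: {"type":"object","properties":{"targets":{"type":"array","items":{"type":"number"}},"newtons":{"type":"number"}},"required":["targets"]}

```bash
mkdir -p pics; ls; python3 - <<'E'
from bench import r,cams
import cv2,numpy as np
s=r.read_state();print({k:np.round(v,3) for k,v in s.items()})
for n in("top","scene"):
    p,d=cams.grab_frame(n);np.savez(f"{n}0.npz",p=p,d=d,**cams.calibration(n));cv2.imwrite(f"pics/{n}0.png",p[:,:,::-1])
    c=cams.calibration(n);print(n,c, -c["R"].T@c["t"])
E
```

```text
pics
{'time': np.float64(0.0), 'joint_pos': array([-1.257,  0.435,  0.025,  1.574, -0.012,  1.134, -0.075]), 'qd': array([ 0.002, -0.   ,  0.   ,  0.   , -0.002,  0.001, -0.001]), 'joint_torque': array([-2.0000e-03, -6.7044e+01,  1.0240e+00, -3.1624e+01,  1.6000e-02,
        1.2000e-02, -0.0000e+00]), 'tcp_pos': array([0.253, 0.571, 0.231]), 'tcp_rot': array([-6.500e-01, -3.073e+00,  2.000e-03]), 'wrist_force': array([0.527, 0.673, 0.441]), 'torque': array([ 0.012,  0.017, -0.   ]), 'finger_gap': np.float64(1.003)}
top {'K': array([[396.44876114,   0.        , 271.81732854],
       [  0.        , 396.44876114, 207.97594718],
       [  0.        ,   0.        ,   1.        ]]), 'R': array([[-0.01200124, -0.99991251, -0.00556333],
       [-0.97289506,  0.01296156, -0.23088354],
       [ 0.23093545,  0.00264164, -0.97296549]]), 't': array([0.10256962, 0.57403604, 0.8504963 ])} [0.36329804 0.09287354 0.96060965]
scene {'K': array([[415.37283692,   0.        , 285.72664577],
       [  0.        , 415.37283692, 206.29336497],
       [  0.        ,   0.        ,   1.        ]]), 'R': array([[-0.30538516,  0.95222425,  0.00298164],
       [ 0.50000705,  0.1630191 , -0.85053966],
       [-0.81039055, -0.25825135, -0.52590245]]), 't': array([ 0.07629371, -0.17746908,  1.41897055])} [1.26195509 0.32273318 0.59506812]
```

View pics/top0.png

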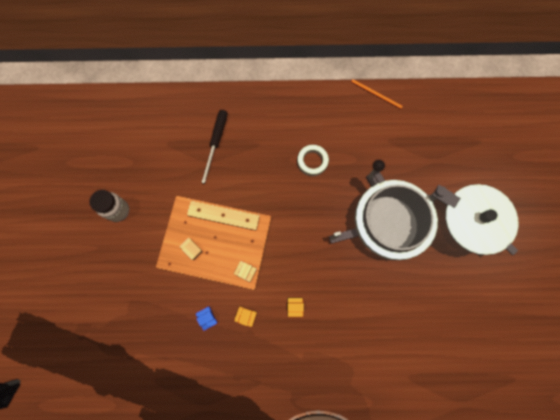

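View pics/scene0.png

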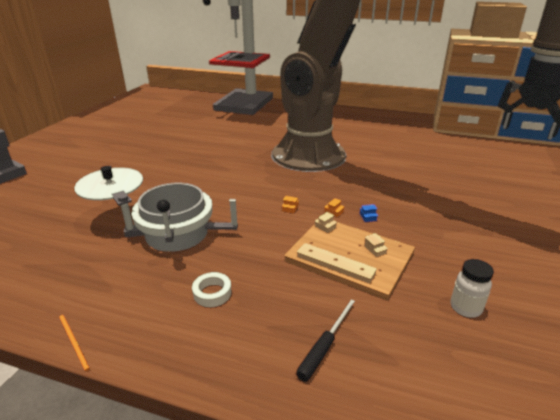

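The top view shows offcuts at (191,249) and (245,271), canister mouth (396,220), lid (482,219) with knob (488,216), ball (379,166), and fin about (340,237). The blue (206,318) and orange (245,317), (296,308) pieces are look-alikes off the board, so I leave them. Next I enlarge the offcuts and measure in both views.

```bash
cat > h.py <<'E'
import numpy as np,cv2
def world(f):
    z=np.load(f);p,d,K,R,t=[z[k] for k in("p","d","K","R","t")]
    v,u=np.mgrid[:420,:560]
    X=np.stack([(u-K[0,2])/K[0,0]*d,(v-K[1,2])/K[1,1]*d,d],-1)
    return p,d,(X-t)@R   # R^T(X-t)
def proj(f,P):
    z=np.load(f);c=z["R"]@np.array(P)+z["t"];q=z["K"]@c;return q[:2]/q[2]
E
python3 - <<'E'
from h import *
p,d,W=world("top0.npz"); ps,ds,Ws=world("scene0.npz")
a=cv2.resize(p[190:300,150:280],None,fx=4,fy=4,interpolation=cv2.INTER_CUBIC)
b=cv2.resize(p[150:270,320:530],None,fx=3,fy=3,interpolation=cv2.INTER_CUBIC)
c=np.zeros((800,640,3),np.uint8);c[:440,:520]=a;c[440:,:630]=b
cv2.imwrite("pics/crop.png",cv2.resize(c,None,fx=.75,fy=.75)[:,:,::-1])
def reg(n,W,box,lo,hi):
    x0,y0,x1,y1=box;w=W[y0:y1,x0:x1].reshape(-1,3);w=w[(w[:,2]>lo)&(w[:,2]<hi)]
    (cx,cy),sz,an=cv2.minAreaRect((w[:,:2]*1000).astype(np.float32))
    print(n,len(w),"mean",w.mean(0).round(4),"rect",round(cx),round(cy),np.round(sz),round(an),"z95",np.percentile(w[:,2],[50,95]).round(4))
reg("a top",W,(175,233,207,264),.026,.08);reg("b top",W,(230,256,262,286),.026,.08)
reg("a scn",Ws,(360,230,392,258),.026,.08);reg("b scn",Ws,(312,210,340,234),.026,.08)
reg("knob top",W,(470,200,505,230),.13,.2);reg("knob scn",Ws,(95,160,120,185),.13,.2)
reg("lid",W,(440,180,525,260),.09,.12);reg("lidscn",Ws,(70,165,150,205),.09,.12)
reg("ball",W,(368,155,390,178),.125,.2);reg("ballscn",Ws,(152,195,175,216),.125,.2)
reg("fin",W,(325,228,358,245),.085,.12);reg("finscn",Ws,(222,190,245,232),.085,.12)
# rim circle fit
for n,w,box in(("rim",W,(350,175,440,265)),("rimscn",Ws,(125,180,220,235))):
    x0,y0,x1,y1=box;q=w[y0:y1,x0:x1].reshape(-1,3);q=q[(q[:,2]>.095)&(q[:,2]<.104)]
    from scipy.optimize import least_squares
    c0=q[:,:2].mean(0)
    s=least_squares(lambda v:np.hypot(*(q[:,:2]-v[:2]).T)-v[2],[*c0,.072],loss="soft_l1",f_scale=.002);print(n,len(q),s.x.round(4))
E
```

```text
a top 263 mean [0.4873 0.2862 0.043 ] rect 489 288 [47. 30.] 46 z95 [0.0455 0.048 ]
b top 275 mean [0.4346 0.16   0.0429] rect 435 161 [42. 34.] 63 z95 [0.0431 0.0522]
a scn 321 mean [0.4955 0.2864 0.0398] rect 491 287 [50. 33.] 47 z95 [0.0409 0.0477]
b scn 252 mean [0.4442 0.1622 0.0402] rect 438 159 [45. 36.] 65 z95 [0.0382 0.0511]
knob top 167 mean [ 0.5361 -0.3604  0.1443] rect 538 -363 [24. 26.] 49 z95 [0.1463 0.1497]
knob scn 113 mean [ 0.543  -0.3601  0.1417] rect 540 -363 [24. 24.] 47 z95 [0.143  0.1486]
lid 3971 mean [ 0.5364 -0.3601  0.1079] rect 538 -358 [170. 156.] 87 z95 [0.1078 0.1104]
lidscn 1718 mean [ 0.5528 -0.3471  0.1076] rect 540 -341 [203. 157.] 87 z95 [0.1078 0.1107]
ball 129 mean [ 0.6465 -0.1329  0.1557] rect 648 -134 [25. 23.] 80 z95 [0.1568 0.1615]
ballscn 158 mean [ 0.6552 -0.1323  0.1502] rect 653 -134 [22. 25.] 42 z95 [0.1522 0.1611]
fin 26 mean [ 0.5089 -0.0461  0.0968] rect 509 -47 [ 6. 14.] 10 z95 [0.0983 0.1024]
finscn 39 mean [ 0.5127 -0.0466  0.0945] rect 512 -47 [ 8. 14.] 3 z95 [0.0954 0.1008]
rim 524 [ 0.5461 -0.1864  0.0721]
rimscn 441 [ 0.5488 -0.1875  0.0725]
```

View pics/crop.png

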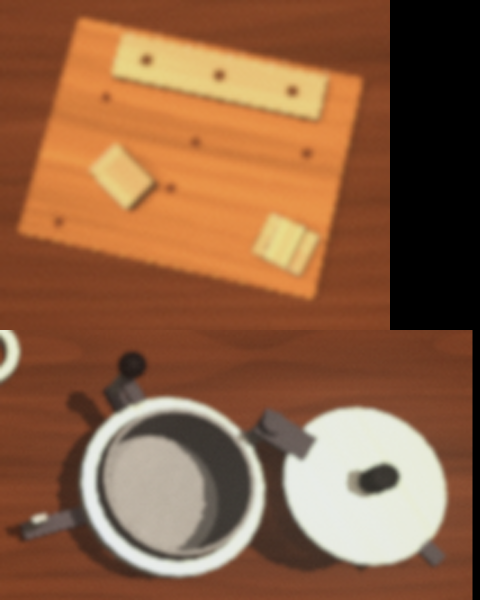

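Both views agree, sizes and heights match the text: a ≈ (0.490,0.287), b ≈ (0.436,0.160), tops at 46 and 50 mm, canister axis (0.547,-0.187), ball and fin radii 116 and 145. The two pale pieces on the board, at (191,249) stepped and (245,271) ribbed, are the right ones. Now a planner for the moves.

```bash
cat > plan.py <<'E'
import numpy as np
from bench import r
from scipy.spatial.transform import Rotation as Ro
def pose():
    s=r.read_state();M=Ro.from_rotvec(s["tcp_rot"]).as_matrix()
    return s,np.array(s["tcp_pos"]),M
def yaw(M): return np.degrees(np.arctan2(M[1,1],M[0,1]))
def rows(wps,g,start=None):
    """wps: (x,y,z,jaw yaw deg) per row; prints tool-frame rows, ideal tool pointing down"""
    s,p,M=pose();y=yaw(M) if start is None else start[3];p=p if start is None else np.array(start[:3]);out=[]
    if start is None: print("#tilt",np.round(np.degrees(np.arccos(-M[2,2])),2),"yaw",round(y,2))
    p=p.copy();
    for w in wps:
        a=np.radians(y);ey=np.array([np.cos(a),np.sin(a),0]);ez=np.array([0,0,-1.]);ex=np.cross(ey,ez)
        d=np.array(w[:3])-p;row=[round(float(d@e),3) for e in(ex,ey,ez)]
        t=round(float(-np.radians((w[3]-y+180)%360-180)),3)
        out.append(row+[0,0,t,g]);p=p+row[0]*ex+row[1]*ey+row[2]*ez;y=y-np.degrees(t)
    for i in range(0,len(out),8):print("["+", ".join(f"{v:g}" for q in out[i:i+8] for v in q)+"]")
    return (*p,y)
def line(goal,n,g,start=None,k=None):
    if start is None: s,p,M=pose();st=np.array([*p,yaw(M)])
    else: st=np.array(start,float)
    dy=(goal[3]-st[3]+180)%360-180;gl=np.array([*goal[:3],st[3]+dy])
    m=k or n
    w=[st+(gl-st)*min(1,(i+1)/m) for i in range(n)]
    return rows(w,g,start)
E
python3 -c "
from plan import *
e=line((.492,.290,.13,-43.5),16,0);print(e)"
```

```text
#tilt 0.08 yaw 66.11
[-0.021, -0.01, 0.006, 0, 0, 0.12, 0, -0.022, -0.007, 0.007, 0, 0, 0.119, 0, -0.022, -0.005, 0.006, 0, 0, 0.12, 0, -0.023, -0.002, 0.006, 0, 0, 0.119, 0, -0.023, 0, 0.006, 0, 0, 0.12, 0, -0.023, 0.004, 0.007, 0, 0, 0.119, 0, -0.022, 0.006, 0.006, 0, 0, 0.12, 0, -0.022, 0.009, 0.006, 0, 0, 0.12, 0]
[-0.02, 0.011, 0.007, 0, 0, 0.119, 0, -0.019, 0.013, 0.006, 0, 0, 0.12, 0, -0.016, 0.016, 0.006, 0, 0, 0.119, 0, -0.015, 0.018, 0.006, 0, 0, 0.12, 0, -0.013, 0.019, 0.007, 0, 0, 0.119, 0, -0.011, 0.021, 0.006, 0, 0, 0.12, 0, -0.007, 0.021, 0.006, 0, 0, 0.12, 0, -0.006, 0.023, 0.007, 0, 0, 0.119, 0]
(np.float64(0.4919698304764209), np.float64(0.28947238909510853), np.float64(0.12958613626692117), np.float64(-43.4939035917888))
```

Call:
carry_out --targets '[-0.021,-0.01,0.006,0,0,0.12,0,-0.022,-0.007,0.007,0,0,0.119,0,-0.022,-0.005,0.006,0,0,0.12,0,-0.023,-0.002,0.006,0,0,0.119,0,-0.023,0,0.006,0,0,0.12,0,-0.023,0.004,0.007,0,0,0.119,0,-0.022,0.006,0.006,0,0,0.12,0,-0.022,0.009,0.006,0,0,0.12,0]' --newtons 40

```text
time: 0.9
tcp_pos: [0.3733, 0.4299, 0.1808]
tcp_rot: [-1.998, -2.424, 0.001]
wrist_force: [0.3, 0.6, 0.7]
finger_gap: 1.002
```

Call:
carry_out --targets '[-0.02,0.011,0.007,0,0,0.119,0,-0.019,0.013,0.006,0,0,0.12,0,-0.016,0.016,0.006,0,0,0.119,0,-0.015,0.018,0.006,0,0,0.12,0,-0.013,0.019,0.007,0,0,0.119,0,-0.011,0.021,0.006,0,0,0.12,0,-0.007,0.021,0.006,0,0,0.12,0,-0.006,0.023,0.007,0,0,0.119,0]'

```text
time: 1.7
tcp_pos: [0.4925, 0.2894, 0.1299]
tcp_rot: [-2.889, -1.234, 0.0]
wrist_force: [0.3, -0.0, 0.2]
finger_gap: 0.999
```

```bash
python3 - <<'E'
from plan import *
from bench import cams
import cv2
s,p,M=pose();print(s["time"],p.round(4),yaw(M),s["finger_gap"])
c=cams.calibration("wrist");im,d=cams.grab_frame("wrist")
np.savez("w1.npz",p=im,d=d,**c);im=im.copy()
print(c["K"].round(1))
def pj(P):
    x=c["R"]@np.array(P)+c["t"];th=np.arctan2(np.hypot(x[0],x[1]),x[2]);k=x[:2]/np.hypot(*x[:2])*th
    return (c["K"][0,0]*k[0]+c["K"][0,2],c["K"][1,1]*k[1]+c["K"][1,2])
for q,L,Wd,a,z in((np.array([.490,.2875]),.046,.030,46.5,.046),(np.array([.436,.160]),.042,.034,64,.036)):
    u=np.array([np.cos(np.radians(a)),np.sin(np.radians(a))]);v=np.array([-u[1],u[0]])
    pts=[pj([*(q+i*L/2*u+j*Wd/2*v),z]) for i,j in((1,1),(1,-1),(-1,-1),(-1,1))]
    print(np.round(pts));cv2.polylines(im,[np.int32(pts)],True,(255,0,0),1)
cv2.imwrite("pics/w1.png",im[:,:,::-1])
line((.4915,.289,.020,-43.5),8,0)
E
```

```text
1.7 [0.4925 0.2894 0.1299] -43.743949812663466 0.9993030886617394
[[325.2   0.  284.3]
 [  0.  325.2 212. ]
 [  0.    0.    1. ]]
[[261. 192.]
 [303. 192.]
 [302. 251.]
 [262. 251.]]
[[311. 337.]
 [347. 327.]
 [356. 358.]
 [322. 367.]]
#tilt 0.17 yaw -44.42
[0, -0.001, 0.014, 0, 0, -0.002, 0, 0, -0, 0.013, 0, 0, -0.002, 0, 0, -0.001, 0.014, 0, 0, -0.002, 0, 0, -0.001, 0.014, 0, 0, -0.002, 0, 0, -0, 0.013, 0, 0, -0.002, 0, 0.001, -0.001, 0.014, 0, 0, -0.002, 0, -0, -0.001, 0.013, 0, 0, -0.002, 0, -0, -0, 0.014, 0, 0, -0.002, 0]
```

View pics/w1.png

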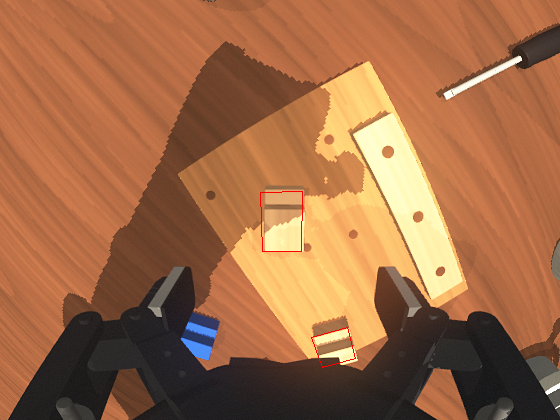

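The outline lands on offcut a at (282,221), and b also fits at (334,347). I descend centred on a and grip.

Call:
carry_out --targets '[-0.003,0,0.014,0,0,0,0,0,0,0.014,0,0,0,0,0,0,0.014,0,0,0,0,0,0,0.014,0,0,0,0,0,0,0.014,0,0,0,0,0,0,0.014,0,0,0,0,0,0,0.013,0,0,0,0,0,0,0.013,0,0,0,0]'

```text
time: 2.55
tcp_pos: [0.49, 0.2878, 0.0192]
tcp_rot: [2.886, 1.24, -0.0]
wrist_force: [-0.3, -0.1, -0.0]
finger_gap: 0.997
```

Call:
carry_out --targets '[0,0,0,0,0,0,0.5,0,0,0,0,0,0,1,0,0,0,0,0,0,1,0,0,0,0,0,0,1,0,0,0,0,0,0,1,0,0,0,0,0,0,1,0,0,0,0,0,0,1,0,0,0,0,0,0,1]' --newtons 40

```text
time: 3.35
tcp_pos: [0.4906, 0.2881, 0.0211]
tcp_rot: [-2.886, -1.24, -0.002]
wrist_force: [-0.7, 0.3, 5.4]
finger_gap: 0.343
```

Call:
carry_out --targets '[0,0,-0.02,0,0,0,1,0,0,-0.02,0,0,0,1,0,0,-0.03,0,0,0,1,0,0,-0.03,0,0,0,1,0,0,-0.03,0,0,0,1,0,0,-0.03,0,0,0,1,0,0,-0.02,0,0,0,1,0,0,0,0,0,0,1]'

```text
time: 4.15
tcp_pos: [0.4915, 0.2885, 0.2033]
tcp_rot: [-2.885, -1.24, -0.008]
wrist_force: [-0.0, -0.1, -0.2]
finger_gap: 0.344
```

```bash
python3 -c "
from plan import *
s,p,M=pose();print(s['time'],p.round(4),s['finger_gap'],s['wrist_force'])
e=line((.547,-.187,.20,-40),16,1);print(e)"
```

```text
4.15 [0.4915 0.2885 0.2033] 0.34365997523631786 [-0.0285125  -0.14552488 -0.16354637]
#tilt 0.3 yaw -43.49
[-0.019, 0.023, 0, 0, 0, -0.004, 1, -0.019, 0.023, 0, 0, 0, -0.004, 1, -0.02, 0.023, 0.001, 0, 0, -0.003, 1, -0.019, 0.022, -0, 0, 0, -0.004, 1, -0.02, 0.023, 0, 0, 0, -0.004, 1, -0.019, 0.023, 0, 0, 0, -0.004, 1, -0.02, 0.022, 0, 0, 0, -0.004, 1, -0.02, 0.023, 0.001, 0, 0, -0.003, 1]
[-0.02, 0.022, -0, 0, 0, -0.004, 1, -0.02, 0.022, 0, 0, 0, -0.004, 1, -0.02, 0.023, 0, 0, 0, -0.004, 1, -0.02, 0.022, 0, 0, 0, -0.004, 1, -0.02, 0.022, 0.001, 0, 0, -0.004, 1, -0.02, 0.022, -0, 0, 0, -0.003, 1, -0.021, 0.022, 0, 0, 0, -0.004, 1, -0.02, 0.022, 0, 0, 0, -0.004, 1]
(np.float64(0.5473727845111586), np.float64(-0.18726788378770254), np.float64(0.20030958180948072), np.float64(-39.99937304432236))
```

Call:
carry_out --targets '[-0.02,0.023,0,0,0,0,1,-0.02,0.023,0,0,0,0,1,-0.02,0.023,0,0,0,0,1,-0.02,0.023,0,0,0,0,1,-0.02,0.023,0,0,0,0,1,-0.02,0.023,0,0,0,0,1,-0.02,0.023,0,0,0,0,1,-0.02,0.023,0,0,0,0,1]'

```text
time: 4.95
tcp_pos: [0.5128, 0.0439, 0.1996]
tcp_rot: [-2.886, -1.24, 0.001]
wrist_force: [0.4, 1.1, 0.2]
finger_gap: 0.341
```

Call:
carry_out --targets '[-0.02,0.023,0,0,0,0,1,-0.02,0.023,0,0,0,0,1,-0.02,0.023,0,0,0,0,1,-0.02,0.023,0,0,0,0,1,-0.02,0.023,0,0,0,0,1,-0.02,0.023,0,0,0,0,1,-0.02,0.023,0,0,0,0,1,-0.02,0.023,0,0,0,0,1]'

```text
time: 5.75
tcp_pos: [0.5363, -0.1986, 0.1994]
tcp_rot: [-2.885, -1.24, 0.001]
wrist_force: [0.6, -0.4, -0.9]
finger_gap: 0.341
```

Call:
carry_out --targets '[-0.004,0,0.018,0,0,0,1,0,0,0.022,0,0,0,1,0,0,0.025,0,0,0,1,0,0,0.025,0,0,0,1,0,0,0.025,0,0,0,1,0,0,0.02,0,0,0,1,0,0,0.01,0,0,0,1,0,0,0,0,0,0,1]'

```text
time: 6.55
tcp_pos: [0.5328, -0.2002, 0.0538]
tcp_rot: [-2.885, -1.239, 0.004]
wrist_force: [0.5, -1.0, -0.0]
finger_gap: 0.343
```

Call:
carry_out --targets '[0,0,0,0,0,0,0.4,0,0,0,0,0,0,0.4,0,0,0,0,0,0,0.4,0,0,-0.02,0,0,0,0.4,0,0,-0.03,0,0,0,0.4,0,0,-0.03,0,0,0,0.4,0,0,-0.04,0,0,0,0.4,0,0,-0.03,0,0,0,0.3]'

```text
time: 7.35
tcp_pos: [0.5344, -0.201, 0.2082]
tcp_rot: [2.885, 1.239, 0.003]
wrist_force: [0.6, -0.0, -0.7]
finger_gap: 0.699
```

```bash
python3 -c "
from plan import *
s,p,M=pose();print(s['time'],p.round(4),s['finger_gap'],s['wrist_force'])
e=line((.436,.160,.13,-26),16,0,k=14);print(e)"
```

```text
7.35 [ 0.5344 -0.201   0.2082] 0.699250853669457 [ 0.55672856 -0.00113517 -0.67869073]
#tilt 0.14 yaw -43.51
[0.014, -0.023, 0.006, 0, 0, -0.022, 0, 0.014, -0.022, 0.005, 0, 0, -0.022, 0, 0.015, -0.023, 0.006, 0, 0, -0.021, 0, 0.015, -0.022, 0.005, 0, 0, -0.022, 0, 0.016, -0.021, 0.006, 0, 0, -0.022, 0, 0.016, -0.021, 0.005, 0, 0, -0.022, 0, 0.017, -0.021, 0.006, 0, 0, -0.022, 0, 0.017, -0.021, 0.006, 0, 0, -0.022, 0]
[0.018, -0.02, 0.005, 0, 0, -0.021, 0, 0.018, -0.019, 0.006, 0, 0, -0.022, 0, 0.018, -0.02, 0.005, 0, 0, -0.022, 0, 0.019, -0.019, 0.006, 0, 0, -0.022, 0, 0.02, -0.018, 0.006, 0, 0, -0.022, 0, 0.019, -0.018, 0.005, 0, 0, -0.022, 0, 0, -0, 0, 0, 0, 0, 0, 0, -0, 0, 0, 0, 0, 0]
(np.float64(0.4359069728480852), np.float64(0.1596135278988981), np.float64(0.13016132457055607), np.float64(-25.98001078808067))
```

Call:
carry_out --targets '[0.014,-0.023,0.006,0,0,-0.022,0,0.014,-0.022,0.005,0,0,-0.022,0,0.015,-0.023,0.006,0,0,-0.021,0,0.015,-0.022,0.005,0,0,-0.022,0,0.016,-0.021,0.006,0,0,-0.022,0,0.016,-0.021,0.005,0,0,-0.022,0,0.017,-0.021,0.006,0,0,-0.022,0,0.017,-0.021,0.006,0,0,-0.022,0]'

```text
time: 8.15
tcp_pos: [0.4772, 0.0067, 0.1608]
tcp_rot: [2.766, 1.489, 0.003]
wrist_force: [0.2, 0.3, 0.5]
finger_gap: 1.001
```

Call:
carry_out --targets '[0.018,-0.02,0.005,0,0,-0.021,0,0.018,-0.019,0.006,0,0,-0.022,0,0.018,-0.02,0.005,0,0,-0.022,0,0.019,-0.019,0.006,0,0,-0.022,0,0.02,-0.018,0.006,0,0,-0.022,0,0.019,-0.018,0.005,0,0,-0.022,0,0,0,0,0,0,0,0,0,0,0,0,0,0,0]'

```text
time: 8.95
tcp_pos: [0.4355, 0.1603, 0.1277]
tcp_rot: [2.663, 1.667, 0.001]
wrist_force: [0.5, 0.1, 0.1]
finger_gap: 1.002
```

```bash
python3 - <<'E'
from plan import *
from bench import cams
import cv2
s,p,M=pose();print(s["time"],p.round(4),yaw(M),s["finger_gap"])
c=cams.calibration("wrist");im,d=cams.grab_frame("wrist");im=im.copy()
def pj(P):
    x=c["R"]@np.array(P)+c["t"];th=np.arctan2(np.hypot(x[0],x[1]),x[2]);k=x[:2]/np.hypot(*x[:2])*th
    return (c["K"][0,0]*k[0]+c["K"][0,2],c["K"][1,1]*k[1]+c["K"][1,2])
for L,z in((.042,.036),(.02,.05)):
    q=np.array([.436,.160]);a=np.radians(64)
    u=np.array([np.cos(a),np.sin(a)]);v=np.array([-u[1],u[0]])
    pts=[pj([*(q+i*L/2*u+j*.017*v),z]) for i,j in((1,1),(1,-1),(-1,-1),(-1,1))]
    cv2.polylines(im,[np.int32(pts)],True,(255,0,0),1)
x,y=map(int,pj([.436,.16,.04]));print(x,y)
cr=im[max(0,y-90):y+90,max(0,x-120):x+120]
cv2.imwrite("pics/w2.png",cv2.resize(cr,None,fx=3,fy=3)[:,:,::-1])
E
```

```text
8.95 [0.4355 0.1603 0.1277] -25.895328964286975 1.002017407751279
283 216
```

View pics/w2.png

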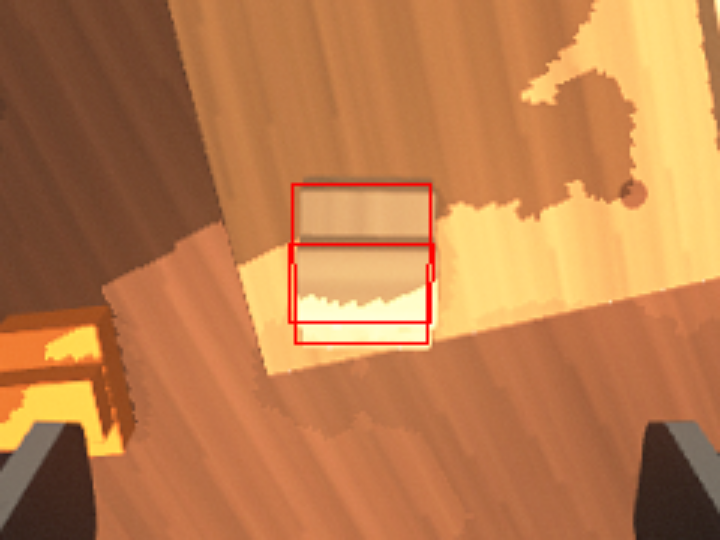

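The overlay fits pale offcut b on its base and rib; the orange look-alike lies at the crop's left edge (60,390), off the board. I descend with partly closed jaws to stay clear of it.

Call:
carry_out --targets '[0,0,0.013,0,0,0,0.3,0,0,0.013,0,0,0,0.3,0,0,0.014,0,0,0,0.3,0,0,0.014,0,0,0,0.3,0,0,0.014,0,0,0,0.3,0,0,0.014,0,0,0,0.3,0,0,0.013,0,0,0,0.3,0,0,0.013,0,0,0,0.3]'

```text
time: 9.8
tcp_pos: [0.4363, 0.1588, 0.0193]
tcp_rot: [2.665, 1.662, 0.001]
wrist_force: [-0.8, -0.2, -0.1]
finger_gap: 0.701
```

Call:
carry_out --targets '[0,0,0,0,0,0,0.5,0,0,0,0,0,0,1,0,0,0,0,0,0,1,0,0,0,0,0,0,1,0,0,0,0,0,0,1,0,0,0,0,0,0,1,0,0,0,0,0,0,1,0,0,0,0,0,0,1]'

```text
time: 10.6
tcp_pos: [0.4357, 0.1602, 0.0198]
tcp_rot: [-2.664, -1.666, -0.001]
wrist_force: [-1.1, -0.1, 7.6]
finger_gap: 0.39
```

Call:
carry_out --targets '[0,0,-0.02,0,0,0,1,0,0,-0.02,0,0,0,1,0,0,-0.03,0,0,0,1,0,0,-0.03,0,0,0,1,0,0,-0.03,0,0,0,1,0,0,-0.03,0,0,0,1,0,0,-0.02,0,0,0,1,0,0,0,0,0,0,1]'

```text
time: 11.4
tcp_pos: [0.4368, 0.1607, 0.2018]
tcp_rot: [-2.663, -1.666, -0.008]
wrist_force: [-0.5, -0.1, -0.8]
finger_gap: 0.39
```

```bash
python3 -c "
from plan import *
s,p,M=pose();print(s['time'],p.round(4),s['finger_gap'],s['wrist_force'])
e=line((.559,-.173,.20,-44),16,1,k=15);print(e)"
```

```text
11.4 [0.4368 0.1607 0.2018] 0.3903532123234529 [-0.52546152 -0.09807168 -0.80182128]
#tilt 0.28 yaw -25.95
[-0.016, 0.017, 0, 0, 0, 0.021, 1, -0.017, 0.017, 0, 0, 0, 0.021, 1, -0.015, 0.018, 0, 0, 0, 0.021, 1, -0.016, 0.018, 0, 0, 0, 0.021, 1, -0.014, 0.019, 0.001, 0, 0, 0.021, 1, -0.015, 0.018, -0, 0, 0, 0.021, 1, -0.014, 0.019, -0, 0, 0, 0.021, 1, -0.014, 0.02, -0, 0, 0, 0.021, 1]
[-0.013, 0.019, 0, 0, 0, 0.021, 1, -0.013, 0.02, 0, 0, 0, 0.021, 1, -0.013, 0.02, 0, 0, 0, 0.021, 1, -0.012, 0.021, 0, 0, 0, 0.021, 1, -0.012, 0.02, 0.001, 0, 0, 0.021, 1, -0.011, 0.021, -0, 0, 0, 0.021, 1, -0.011, 0.021, -0, 0, 0, 0.021, 1, 0, 0, -0, 0, 0, 0, 1]
(np.float64(0.5586310402429341), np.float64(-0.17330402404728149), np.float64(0.19979551837608225), np.float64(-43.99652753554934))
```

Call:
carry_out --targets '[-0.016,0.017,0,0,0,0.021,1,-0.017,0.017,0,0,0,0.021,1,-0.015,0.018,0,0,0,0.021,1,-0.016,0.018,0,0,0,0.021,1,-0.014,0.019,0,0,0,0.021,1,-0.015,0.018,0,0,0,0.021,1,-0.014,0.019,0,0,0,0.021,1,-0.014,0.02,0,0,0,0.021,1]'

```text
time: 12.2
tcp_pos: [0.5005, -0.019, 0.1984]
tcp_rot: [-2.794, -1.435, 0.002]
wrist_force: [1.0, 0.6, 0.3]
finger_gap: 0.391
```

Call:
carry_out --targets '[-0.013,0.019,0,0,0,0.021,1,-0.013,0.02,0,0,0,0.021,1,-0.013,0.02,0,0,0,0.021,1,-0.012,0.021,0,0,0,0.021,1,-0.012,0.02,0,0,0,0.021,1,-0.011,0.021,0,0,0,0.021,1,-0.011,0.021,0,0,0,0.021,1,0,0,0,0,0,0,1]'

```text
time: 13.0
tcp_pos: [0.557, -0.1775, 0.1984]
tcp_rot: [2.893, 1.22, -0.002]
wrist_force: [-0.0, -0.6, -0.6]
finger_gap: 0.394
```

Call:
carry_out --targets '[0,0,0.01,0,0,0,1,0,0,0.02,0,0,0,1,0,0,0.025,0,0,0,1,0,0,0.025,0,0,0,1,0,0,0.025,0,0,0,1,0,0,0.02,0,0,0,1,0,0,0,0,0,0,1,0,0,0,0,0,0,0.4]'

```text
time: 13.8
tcp_pos: [0.5567, -0.1731, 0.0739]
tcp_rot: [-2.89, -1.228, 0.002]
wrist_force: [0.2, 0.6, 0.7]
finger_gap: 0.545
```

Call:
carry_out --targets '[0,0,0,0,0,0,0.4,0,0,0,0,0,0,0.4,0,0,-0.02,0,0,0,0.4,0,0,-0.03,0,0,0,0.4,0,0,-0.04,0,0,0,0.4,0,0,-0.04,0,0,0,0.4,0,0,-0.02,0,0,0,0.3,0,0,0,0,0,0,0.3]'

```text
time: 14.6
tcp_pos: [0.559, -0.1749, 0.2284]
tcp_rot: [2.889, 1.226, 0.009]
wrist_force: [-0.2, 0.5, -1.5]
finger_gap: 0.702
```

```bash
python3 - <<'E'
from plan import *
from bench import cams
import cv2
s,p,M=pose();print(s["time"],p.round(4),s["finger_gap"])
im,d=cams.grab_frame("wrist")
cv2.imwrite("pics/w3.png",im[:,:,::-1])
e=line((.538,-.363,.21,-36),16,.3,k=9);print(e)
E
```

```text
14.6 [ 0.559  -0.1749  0.2284] 0.701535228168851
#tilt 0.24 yaw -44.0
[-0.017, 0.013, 0.002, 0, 0, -0.016, 0.3, -0.016, 0.013, 0.002, 0, 0, -0.015, 0.3, -0.018, 0.012, 0.001, 0, 0, -0.016, 0.3, -0.017, 0.012, 0.002, 0, 0, -0.015, 0.3, -0.017, 0.012, 0.002, 0, 0, -0.016, 0.3, -0.018, 0.012, 0.002, 0, 0, -0.015, 0.3, -0.018, 0.011, 0.002, 0, 0, -0.016, 0.3, -0.017, 0.011, 0.001, 0, 0, -0.015, 0.3]
[-0.019, 0.011, 0.002, 0, 0, -0.016, 0.3, 0, 0, 0, 0, 0, 0, 0.3, 0, 0, 0, 0, 0, 0, 0.3, 0, 0, 0, 0, 0, 0, 0.3, 0, 0, 0, 0, 0, 0, 0.3, 0, 0, 0, 0, 0, 0, 0.3, 0, 0, 0, 0, 0, 0, 0.3, 0, 0, 0, 0, 0, 0, 0.3]
(np.float64(0.5377710669095146), np.float64(-0.3633077911156794), np.float64(0.21028117646435407), np.float64(-35.974188996698494))
```

View pics/w3.png

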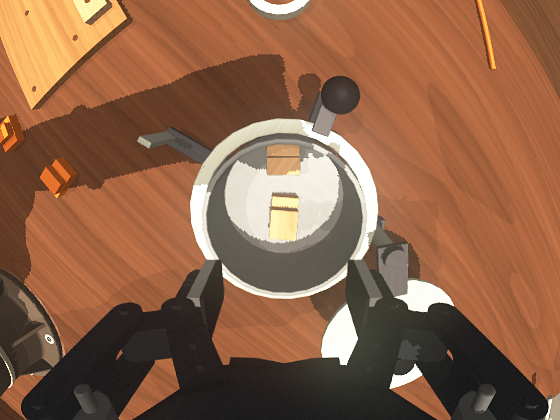

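Both offcuts lie flat on the canister floor, at (283,160) and (284,217). Next is the knob.

Call:
carry_out --targets '[-0.017,0.013,0.002,0,0,-0.016,0.3,-0.016,0.013,0.002,0,0,-0.015,0.3,-0.018,0.012,0.001,0,0,-0.016,0.3,-0.017,0.012,0.002,0,0,-0.015,0.3,-0.017,0.012,0.002,0,0,-0.016,0.3,-0.018,0.012,0.002,0,0,-0.015,0.3,-0.018,0.011,0.002,0,0,-0.016,0.3,-0.017,0.011,0.001,0,0,-0.015,0.3]'

```text
time: 15.45
tcp_pos: [0.5385, -0.3417, 0.2088]
tcp_rot: [-2.808, -1.404, 0.002]
wrist_force: [0.2, -0.5, 0.1]
finger_gap: 0.703
```

Call:
carry_out --targets '[-0.019,0.011,0.002,0,0,-0.016,0.3,0,0,0,0,0,0,0.3,0,0,0.02,0,0,0,0.3,0,0,0.02,0,0,0,0.3,0,0,0.02,0,0,0,0.3,0,0,0.02,0,0,0,0.3,0,0,0.015,0,0,0,0.3,0,0,0,0,0,0,0.3]'

```text
time: 16.25
tcp_pos: [0.5357, -0.3613, 0.1107]
tcp_rot: [-2.795, -1.425, 0.003]
wrist_force: [0.8, 1.0, 0.8]
finger_gap: 0.693
```

Call:
carry_out --targets '[0,0,0,0,0,0,0.5,0,0,0,0,0,0,1,0,0,0,0,0,0,1,0,0,0,0,0,0,1,0,0,0,0,0,0,1,0,0,0,0,0,0,1,0,0,0,0,0,0,1,0,0,0,0,0,0,1]' --newtons 20

```text
time: 17.05
tcp_pos: [0.5374, -0.3635, 0.1144]
tcp_rot: [2.798, 1.426, 0.002]
wrist_force: [0.3, 0.8, 7.1]
finger_gap: 0.296
```

```bash
python3 - <<'E'
from plan import *
s,p,M=pose();print(s["time"],p.round(4),s["finger_gap"],s["wrist_force"])
C=np.array([.547,-.187]);k=p[:2];m=(C+k)/2;h=np.linalg.norm(C-k)/2;n=np.array([-(C-k)[1],(C-k)[0]])/(2*h)
P=min([m+n*np.sqrt(.105**2-h*h),m-n*np.sqrt(.105**2-h*h)],key=lambda q:-q[0])
a0=np.arctan2(*(k-P)[::-1])%(2*np.pi);a1=np.arctan2(*(C-P)[::-1]);print("pivot",P.round(4),np.degrees([a0,a1]).round(1),"lid",a0-a1)
y0=yaw(M);N=20;w=[]
for i in range(24):
    f=min(1,(i+1)/N);b=a0+(a1-.02-a0)*f
    w.append((*(P+.105*np.array([np.cos(b),np.sin(b)])),p[2],y0+np.degrees(b-a0)))
print(rows(w,1))
E
```

```text
17.05 [ 0.5374 -0.3635  0.1144] 0.29623371504896495 [0.31633149 0.76175451 7.05932503]
pivot [ 0.5988 -0.2783] [234.2 119.6] lid 2.0015556755732606
#tilt 0.11 yaw -35.99
[0, -0.011, 0, 0, 0, 0.101, 1, 0.001, -0.01, 0, 0, 0, 0.101, 1, 0, -0.011, 0, 0, 0, 0.101, 1, 0.001, -0.01, 0, 0, 0, 0.101, 1, 0, -0.011, 0, 0, 0, 0.101, 1, 0.001, -0.011, 0, 0, 0, 0.101, 1, 0, -0.01, 0, 0, 0, 0.102, 1, 0.001, -0.011, 0, 0, 0, 0.101, 1]
[0, -0.011, 0, 0, 0, 0.101, 1, 0.001, -0.01, 0, 0, 0, 0.101, 1, 0, -0.011, 0, 0, 0, 0.101, 1, 0.001, -0.01, 0, 0, 0, 0.101, 1, 0, -0.011, 0, 0, 0, 0.101, 1, 0.001, -0.011, 0, 0, 0, 0.101, 1, 0, -0.01, 0, 0, 0, 0.101, 1, 0.001, -0.011, 0, 0, 0, 0.101, 1]
[0, -0.01, 0, 0, 0, 0.101, 1, 0.001, -0.011, 0, 0, 0, 0.101, 1, 0, -0.011, 0, 0, 0, 0.101, 1, 0.001, -0.01, 0, 0, 0, 0.102, 1, -0, -0, 0, 0, 0, -0, 1, -0, -0, 0, 0, 0, -0, 1, -0, -0, 0, 0, 0, -0, 1, -0, -0, 0, 0, 0, -0, 1]
(np.float64(0.5486564161336166), np.float64(-0.18627433010263397), np.float64(0.11443803780507814), np.float64(-151.8399879183439))
```

Call:
carry_out --targets '[0,-0.011,0,0,0,0.101,1,0.001,-0.01,0,0,0,0.101,1,0,-0.011,0,0,0,0.101,1,0.001,-0.01,0,0,0,0.101,1,0,-0.011,0,0,0,0.101,1,0.001,-0.011,0,0,0,0.101,1,0,-0.01,0,0,0,0.102,1,0.001,-0.011,0,0,0,0.101,1]'

```text
time: 17.85
tcp_pos: [0.4957, -0.2926, 0.1144]
tcp_rot: [3.133, 0.203, 0.005]
wrist_force: [4.6, -1.9, 2.7]
finger_gap: 0.293
```

Call:
carry_out --targets '[0,-0.011,0,0,0,0.101,1,0.001,-0.01,0,0,0,0.101,1,0,-0.011,0,0,0,0.101,1,0.001,-0.01,0,0,0,0.101,1,0,-0.011,0,0,0,0.101,1,0.001,-0.011,0,0,0,0.101,1,0,-0.01,0,0,0,0.101,1,0.001,-0.011,0,0,0,0.101,1]'

```text
time: 18.65
tcp_pos: [0.5184, -0.2143, 0.1145]
tcp_rot: [2.96, -1.045, 0.009]
wrist_force: [5.1, -8.3, -3.9]
finger_gap: 0.297
```

Call:
carry_out --targets '[0,-0.01,0,0,0,0.101,1,0.001,-0.011,0,0,0,0.101,1,0,-0.011,0,0,0,0.101,1,0.001,-0.01,0,0,0,0.102,1,0,0,0,0,0,0,1,0,0,0,0,0,0,1,0,0,0,0,0,0,1,0,0,0,0,0,0,1]'

```text
time: 19.45
tcp_pos: [0.5475, -0.1903, 0.1144]
tcp_rot: [2.688, -1.616, 0.007]
wrist_force: [-1.6, -13.0, 0.4]
finger_gap: 0.297
```

```bash
python3 -c "
from plan import *
s,p,M=pose();print(s['time'],p.round(4),yaw(M),s['finger_gap'],s['wrist_force'],s['joint_pos'].round(2))"
```

```text
19.45 [ 0.5475 -0.1903  0.1144] -152.03515208657905 0.29700205949627106 [ -1.63628856 -13.00547878   0.38861989] [-0.49  0.78  1.19  1.88 -0.83  1.08 -1.61]
```

Call:
carry_out --targets '[0,0,0,0,0,0,0.4,0,0,0,0,0,0,0.4,0,0,0,0,0,0,0.4,0,0,-0.02,0,0,0,0.4,0,0,-0.03,0,0,0,0.4,0,0,-0.04,0,0,0,0.4,0,0,-0.03,0,0,0,0.4,0,0,0,0,0,0,0.4]'

```text
time: 20.25
tcp_pos: [0.5496, -0.187, 0.2373]
tcp_rot: [-2.694, 1.613, -0.009]
wrist_force: [-0.2, 0.0, -0.4]
finger_gap: 0.604
```

```bash
python3 - <<'E'
from plan import *
from bench import cams
import cv2
s,p,M=pose();print(s["time"],p.round(4),yaw(M))
for n in("top","scene"):
    im,d=cams.grab_frame(n);np.savez(n+"1.npz",p=im,d=d,**cams.calibration(n))
    if n=="scene": sc=im
from h import world
a=np.load("top1.npz")["p"][140:280,320:460];b=sc[120:280,60:260]
c=np.hstack([cv2.resize(a,(400,400)),cv2.resize(b,(400,400))]);cv2.imwrite("pics/c1.png",c[:,:,::-1])
_,_,W=world("scene1.npz")
def reg(n,w,lo,hi):
    w=w.reshape(-1,3);w=w[(w[:,2]>lo)&(w[:,2]<hi)];
    if len(w)>5:print(n,len(w),w.mean(0).round(4),w[:,:2].min(0).round(3),w[:,:2].max(0).round(3))
reg("ball",W[190:220,148:180],.13,.2)
q=W[170:240,110:230].reshape(-1,3);q=q[(q[:,2]>.104)&(q[:,2]<.111)]
(x,y),R=cv2.minEnclosingCircle((q[:,:2]*1000).astype(np.float32));print("lid",len(q),x,y,R)
# plan to ball with direct rotate; jaw yaw
line((.650,-.134,.23,-63),16,.4,k=14)
E
```

```text
20.25 [ 0.5496 -0.187   0.2373] -151.82005490276194
ball 152 [ 0.6553 -0.1323  0.1512] [ 0.642 -0.147] [ 0.664 -0.122]
lid 1708 567.0599365234375 -188.2177276611328 105.79642486572266
#tilt 0.09 yaw -151.78
[0, -0.008, 0, 0, 0, -0.111, 0.4, 0.001, -0.008, 0.001, 0, 0, -0.11, 0.4, 0.002, -0.008, -0, 0, 0, -0.111, 0.4, 0.003, -0.008, 0, 0, 0, -0.111, 0.4, 0.004, -0.007, 0, 0, 0, -0.11, 0.4, 0.004, -0.007, 0.001, 0, 0, -0.111, 0.4, 0.005, -0.006, -0, 0, 0, -0.111, 0.4, 0.006, -0.006, 0, 0, 0, -0.11, 0.4]
[0.007, -0.005, 0, 0, 0, -0.111, 0.4, 0.006, -0.004, 0.001, 0, 0, -0.111, 0.4, 0.008, -0.003, -0, 0, 0, -0.111, 0.4, 0.007, -0.003, 0, 0, 0, -0.11, 0.4, 0.008, -0.002, 0, 0, 0, -0.111, 0.4, 0.008, -0, 0.001, 0, 0, -0.111, 0.4, 0, -0, -0, 0, 0, 0, 0.4, 0, -0, -0, 0, 0, 0, 0.4]
```

View pics/c1.png

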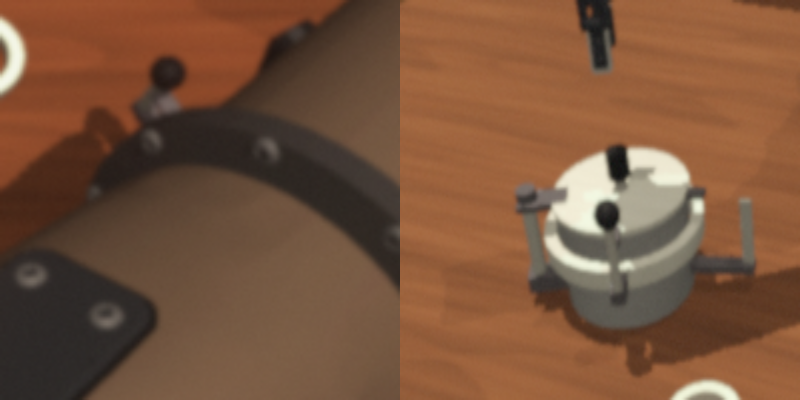

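The lid is over the mouth (knob central at crop (617,163)) and the ball is still at (0.651,-0.134). I go to the ball.

Call:
carry_out --targets '[0,-0.008,0,0,0,-0.111,0.4,0.001,-0.008,0,0,0,-0.11,0.4,0.002,-0.008,0,0,0,-0.111,0.4,0.003,-0.008,0,0,0,-0.111,0.4,0.004,-0.007,0,0,0,-0.11,0.4,0.004,-0.007,0,0,0,-0.111,0.4,0.005,-0.006,0,0,0,-0.111,0.4,0.006,-0.006,0,0,0,-0.11,0.4]'

```text
time: 21.15
tcp_pos: [0.6057, -0.1551, 0.2315]
tcp_rot: [-3.127, 0.297, 0.004]
wrist_force: [-0.2, -1.1, -0.1]
finger_gap: 0.602
```

Call:
carry_out --targets '[0.007,-0.005,0,0,0,-0.111,0.4,0.006,-0.004,0,0,0,-0.111,0.4,0.008,-0.003,0,0,0,-0.111,0.3,0.007,-0.003,0,0,0,-0.11,0.3,0.008,-0.002,0,0,0,-0.111,0.3,0.008,0,0,0,0,-0.111,0.3,0,0,0,0,0,0,0.3,0,0,0,0,0,0,0.3]'

```text
time: 21.95
tcp_pos: [0.6487, -0.1349, 0.232]
tcp_rot: [-3.055, -0.728, 0.003]
wrist_force: [0.6, -0.8, 0.2]
finger_gap: 0.702
```

```bash
python3 - <<'E'
from plan import *
from bench import cams
import cv2
s,p,M=pose();print(s["time"],p.round(4),yaw(M),s["finger_gap"])
c=cams.calibration("wrist");im,d=cams.grab_frame("wrist");im=im.copy()
def pj(P):
    x=c["R"]@np.array(P)+c["t"];th=np.arctan2(np.hypot(x[0],x[1]),x[2]);k=x[:2]/np.hypot(*x[:2])*th
    return (int(c["K"][0,0]*k[0]+c["K"][0,2]),int(c["K"][1,1]*k[1]+c["K"][1,2]))
for P in((.651,-.134,.148),(.547,-.187,.148),(.510,-.047,.1),(.5988,-.2783,.11)):
    print(pj(P));cv2.drawMarker(im,pj(P),(255,0,0),0,9,1)
cv2.imwrite("pics/w4.png",im[:,:,::-1])
line((.651,-.134,.128,-63),8,.3,k=7)
E
```

```text
21.95 [ 0.6487 -0.1349  0.232 ] -63.20691630351091 0.7015415312607896
(282, 215)
(283, 341)
(146, 281)
(387, 309)
#tilt 0.1 yaw -63.22
[0, 0, 0.015, 0, 0, -0.001, 0.3, 0.001, 0, 0.015, 0, 0, -0, 0.3, 0, 0, 0.015, 0, 0, -0.001, 0.3, 0, 0, 0.015, 0, 0, -0, 0.3, 0.001, 0, 0.015, 0, 0, -0.001, 0.3, 0, 0, 0.014, 0, 0, -0, 0.3, 0.001, 0, 0.015, 0, 0, -0.001, 0.3, -0, 0, 0, 0, 0, 0, 0.3]
```

View pics/w4.png

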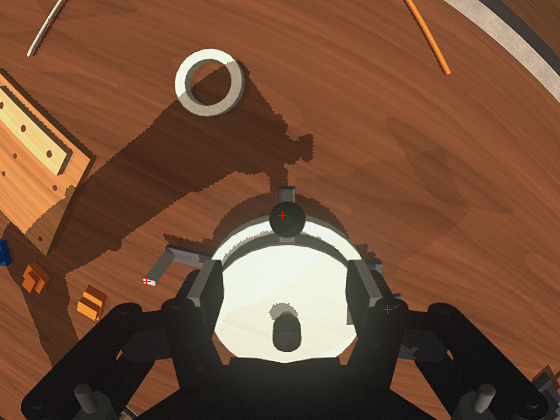

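The ball at (287,219), knob at (287,340) and fin at (148,281) agree with the predictions within about 3 mm. I descend, grip, and then follow the arc.

Call:
carry_out --targets '[0.001,0.002,0.015,0,0,0,0.3,0,0,0.015,0,0,0,0.3,0,0,0.015,0,0,0,0.3,0,0,0.015,0,0,0,0.3,0,0,0.015,0,0,0,0.3,0,0,0.015,0,0,0,0.3,0,0,0.014,0,0,0,0.3,0,0,0,0,0,0,0.3]'

```text
time: 22.8
tcp_pos: [0.6501, -0.1359, 0.1269]
tcp_rot: [-3.054, -0.732, 0.005]
wrist_force: [-1.2, -0.1, 0.5]
finger_gap: 0.7
```

Call:
carry_out --targets '[0,0,0,0,0,0,0.5,0,0,0,0,0,0,1,0,0,0,0,0,0,1,0,0,0,0,0,0,1,0,0,0,0,0,0,1,0,0,0,0,0,0,1,0,0,0,0,0,0,1,0,0,0,0,0,0,1]' --newtons 20

```text
time: 23.6
tcp_pos: [0.6518, -0.1367, 0.1302]
tcp_rot: [3.054, 0.733, 0.002]
wrist_force: [-0.4, 0.6, 6.7]
finger_gap: 0.299
```

```bash
python3 - <<'E'
from plan import *
s,p,M=pose();print(s["time"],p.round(4),s["finger_gap"],s["wrist_force"])
C=np.array([.548,-.187]);F=np.array([.5105,-.0467])
k=p[:2];R=np.linalg.norm(k-C);a0=np.arctan2(*(k-C)[::-1]);a1=np.arctan2(*(F-C)[::-1]);print("R",R,np.degrees([a0,a1]))
R=.115;y0=yaw(M);w=[]
for i in range(16):
    b=a0+(a1-a0)*min(1,(i+1)/14);w.append((*(C+R*np.array([np.cos(b),np.sin(b)])),p[2],y0+np.degrees(b-a0)))
print(rows(w,1))
E
```

```text
23.6 [ 0.6518 -0.1367  0.1302] 0.2987557220054617 [-0.36379872  0.55179507  6.65410223]
R 0.11536249552948236 [ 25.87219632 104.96445533]
#tilt 0.09 yaw -63.03
[-0.001, -0.011, 0, 0, 0, -0.099, 1, -0, -0.012, 0, 0, 0, -0.098, 1, -0, -0.011, 0, 0, 0, -0.099, 1, -0.001, -0.011, 0, 0, 0, -0.098, 1, -0, -0.012, 0, 0, 0, -0.099, 1, -0, -0.011, 0, 0, 0, -0.099, 1, -0.001, -0.011, 0, 0, 0, -0.098, 1, -0, -0.012, 0, 0, 0, -0.099, 1]
[-0, -0.011, 0, 0, 0, -0.098, 1, -0.001, -0.011, 0, 0, 0, -0.099, 1, -0, -0.012, 0, 0, 0, -0.099, 1, -0, -0.011, 0, 0, 0, -0.098, 1, -0.001, -0.011, 0, 0, 0, -0.099, 1, -0, -0.012, 0, 0, 0, -0.098, 1, -0, 0, 0, 0, 0, -0, 1, -0, 0, 0, 0, 0, -0, 1]
(np.float64(0.5179782242818024), np.float64(-0.07585001679020673), np.float64(0.1302073598952645), np.float64(16.03969248136812))
```

Call:
carry_out --targets '[-0.001,-0.011,0,0,0,-0.099,1,0,-0.012,0,0,0,-0.098,1,0,-0.011,0,0,0,-0.099,1,-0.001,-0.011,0,0,0,-0.098,1,0,-0.012,0,0,0,-0.099,1,0,-0.011,0,0,0,-0.099,1,-0.001,-0.011,0,0,0,-0.098,1,0,-0.012,0,0,0,-0.099,1]'

```text
time: 24.4
tcp_pos: [0.5849, -0.0777, 0.1302]
tcp_rot: [2.534, 1.855, 0.003]
wrist_force: [-0.2, -2.6, 5.2]
finger_gap: 0.3
```

Call:
carry_out --targets '[0,-0.011,0,0,0,-0.098,1,-0.001,-0.011,0,0,0,-0.099,1,0,-0.012,0,0,0,-0.099,1,0,-0.011,0,0,0,-0.098,1,-0.001,-0.011,0,0,0,-0.099,1,0,-0.012,0,0,0,-0.098,1,0,0,0,0,0,0,1,0,0,0,0,0,0,1]'

```text
time: 25.2
tcp_pos: [0.517, -0.0752, 0.1301]
tcp_rot: [-1.89, -2.509, -0.002]
wrist_force: [-4.4, 3.3, 9.7]
finger_gap: 0.299
```

```bash
python3 - <<'E'
from plan import *
s,p,M=pose();print(s["time"],p.round(4),s["finger_gap"],s["wrist_force"])
for C in((.547,-.187),(.549,-.187)):
    for q in(p[:2],(.5105,-.0467)): d=np.array(q)-C;print(np.hypot(*d).round(4),np.degrees(np.arctan2(d[1],d[0])).round(1))
E
```

```text
25.2 [ 0.517  -0.0752  0.1301] 0.29904464971405775 [-4.40896594  3.28432252  9.70607618]
0.1158 105.0
0.145 104.6
0.1163 106.0
0.1455 105.3
```

Aligned within about 1°. I release, lift straight up, back away and check.

Call:
carry_out --targets '[0,0,0,0,0,0,0.4,0,0,0,0,0,0,0.4,0,0,0,0,0,0,0.4,0,0,-0.02,0,0,0,0.4,0,0,-0.03,0,0,0,0.4,0,0,-0.04,0,0,0,0.4,0,0,-0.03,0,0,0,0.4,0,0,0,0,0,0,0.4]'

```text
time: 26.0
tcp_pos: [0.5197, -0.0762, 0.2532]
tcp_rot: [1.887, 2.505, 0.007]
wrist_force: [0.9, 0.1, 0.6]
finger_gap: 0.602
```

```bash
python3 - <<'E'
from plan import *
from bench import cams
from h import world
import cv2
s,p,M=pose();print(s["time"],p.round(4),yaw(M))
c=cams.calibration("wrist");w,d=cams.grab_frame("wrist")
n="scene";im,d=cams.grab_frame(n);np.savez(n+"2.npz",p=im,d=d,**cams.calibration(n))
cv2.imwrite("pics/end.png",np.hstack([cv2.resize(im[150:260,90:250],(400,275)),cv2.resize(w,(367,275))])[:,:,::-1])
_,_,W=world("scene2.npz");q=W[140:250,90:260].reshape(-1,3)
q=q[(q[:,2]>.13)&(q[:,2]<.17)]
for nm,c0 in(("knob",(.547,-.187)),("ball",(.517,-.076))):
    k=q[np.hypot(*(q[:,:2]-c0).T)<.03];print(nm,len(k),k.mean(0).round(4),(k[:,:2].min(0)+k[:,:2].max(0))/2,k[:,2].max())
E
```

```text
26.0 [ 0.5197 -0.0762  0.2532] 16.02496718149145
knob 123 [ 0.5521 -0.1845  0.1424] [ 0.54826739 -0.18755934] 0.1496166368743335
ball 123 [ 0.5242 -0.0737  0.1503] [ 0.52188    -0.07541355] 0.16147758991790107
```

View pics/end.png

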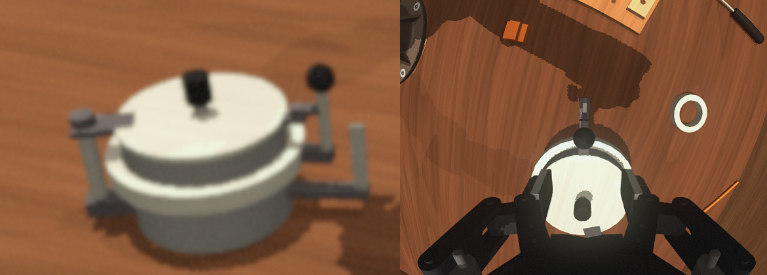

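The knob sits on the axis (0.548,-0.188). Ball and fin differ by about 1°, and in the wrist view the knob (583,208), ball (584,138) and fin (584,103) stand in one line. Nothing touches the robot.

```bash
python3 -c "
from bench import r
s=r.read_state();print(s['time'],s['wrist_force']);print(r.close_job())"
```

```text
26.1 [-0.51311482 -0.85470322 -0.46163513]
the job is handed in; nothing more can be done
None
```

I put both offcuts in the canister, swung the lid shut to its stop and turned the collar to its mark, then handed the job in at 26.1 s. `close_job` gives no verdict, so these are my own last checks:

- **Offcuts:** the wrist picture before the lid was closed showed both lying flat on the canister floor.
- **Lid:** the knob measured within about 1 mm of the canister's axis. The lid pushed back with about 8 N as it reached its stop.
- **Collar:** the ball measured about 1° from the fin, against the 6° allowed. The wrist view showed knob, ball and fin in one line.
- **Robot:** the gripper was about 120 mm clear above the ball handle with near-zero wrist force.

I never moved the tool near the tape roll, glue jar or screwdriver, and it did not touch the drilled part. I did not measure their positions again at the end. The two cameras disagreed by up to about 3 mm, for example on the ball's x position. No check failed.

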